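Close the push dispensers and reject the one that binds

ROBOT

A 6-joint arm with a two-finger parallel gripper is mounted at the origin on the work surface. World frame = base frame: x ahead of the robot, y to its left, z up, the work surface at z = 0. Lengths are in mm, angles in rad, forces in N, time in s.
With the tool pointing down it reaches from about 425 to 950 mm from the base axis. Payload 14.7 kg.
Tool frame: the origin (TCP) lies at the very end of the fingers, on their centre line; the grasp point (between the pads) lies pinch_z behind it (pinch_z is the distance from the TCP to the grasp point, in mm); z points along the fingers, y is the line along which they close (so a half turn about z gives the same grasp; the last joint's range is limited). The gripper opens to 85 mm and grips with 20 to 120 N. Pads are 22 mm wide; open, the fingers measure 114 mm over their backs; the gripper's body (76 mm by 85 mm) begins 54 mm behind the grasp point. The pads swing forward as they close: fully open they stand 13 mm farther back than shut.
Start: joints at [1.265, 0.48, 1.596, -0, 1.065, -0.047], TCP at [166.324, 628.354, 231.297] pointing down, gripper open.
Joint ranges: [-2.75, 2.75], [-0.82, 2.05], [0.23, 2.67], [-1.56, 4.7], [0.09, 2.69], [-2.92, 2.92]. Speed limits (rad/s): [1.89, 1.89, 2.39, 3.01, 3.01, 3.01].

INTERFACE

Orientations are given as a unit quaternion [w, x, y, z].
In Python, from cell import state, get_image, get_calibration, finish_job, silhouettes, pinch_z gives the robot as it stands.
- The arm moves only by the shell command python3 -m jog 'ROWS' [OPENING]. ROWS is JSON, one flat list of numbers, 4 for each row, row after row: the shift along the tool's x, y, z each as a share of 200 mm, from -1 to 1, then the turn about the tool's z as a share of 180 degrees, from -1 to 1. In form: [tx, ty, tz, twist, tx, ty, tz, twist, ...]. A call has 1 to 12 rows; each row is the pose to reach, as a shift and turn from the pose commanded when the call began, along the tool's axes at that moment, turning the shorter way round; what a row does not reach only later rows make up. A row lasts 1/10 s, in which the tool goes at most 50 mm and 8.59 degrees, less where a joint would pass 70% of its speed; a pose out of reach is approached as far as the arm can. A call with a number of a shift or a turn outside -1 to 1 is refused whole. A call with a gripper value outside its range is refused whole. OPENING is the opening, from 0 (shut) to 1 (fully open), set as the call begins (- or left out, the last holds). The fingers move at their own pace and stop on an object; the grip force is fixed at half the most. Time passes only in rows, so rows that repeat a pose let the fingers close. It gives the time, the measured TCP pose, the force, the opening and the grip force at its end, in the units of the state.
- state(): the state, without advancing time (a new reading comes with each control period).
- get_image(name): name is "scene" or "top" or "wrist"; returns the picture (384x512x3 uint8, red, green, blue); there is no depth.
- get_calibration(name): a dict with "intrinsics" (3x3 intrinsics, pixels), "R" (3x3) and "t" (3): a world point X has camera coordinates R X + t. Camera axes: x right, y down, z forward; pixel columns grow to the right and rows downward; lengths in mm; the calibration is good to about 2 mm. A picture is of the moment at which its call begins: read the wrist's pose just before it. get_calibration takes no time and is no camera call; for the wrist camera it gives the pose at the moment of the call.
- finish_job(): hands the job in; it is judged then, once.
Trained networks look in the newest picture that a camera, given by its name, has taken for a name from the list of things; names that differ only in an ending like _2 or _b are one class to them, and where a whole thing is asked for, a point or a joint stands for the part that bears it (a point fixed in the world has none). Each returns a list of dicts, best first, with "score" (0 to 1); they miss things now and then, are a little off and sometimes report something else, mostly with a low value. They report only what shows in the picture. A call takes as long as a camera call. They do not tell look-alikes from the thing itself.
- silhouettes(camera, query): "pixels" (384x512 bool, what is visible of it) and "rect" ([left, top, width, height] in pixels, round what is visible of it).
The state is a dict: "time_s": time; "qpos": joint angles; "qvel": joint speeds; "joint_efforts": joint torques, N m; "ee_pos": TCP position; "tool_rot": TCP orientation; "ft_force": force on the tool from outside, world axes, zero at the start; "torque": the same for the moment, N m; "opening": finger opening in mm; "finger_force": force on a finger pad.
Only numpy, scipy, OpenCV 4.12 (cv2) and the standard library are available. Lean on these libraries where they do the work, as an engineer would, in place of code of your own. Each camera call takes 0.05 s, during which the arm holds its last target. There are 200 camera calls.

TASK

Push down the heads of the three grey push dispensers to close them for storage, gently and by feel: two go fully home, but one binds part-way. Do not force that one: stop as soon as its resistance climbs, lift it by its body (not by the head) and stand it upright in the wooden tray. Leave the two closed ones standing where they are and do not disturb the other things on the bench.

Things in the scene. Friction and masses are not known exactly. Their poses are not given: they have to be found in the camera images.
- disp_a_mid (a point): Grey push dispenser, loose, 0.3 kg, one of three alike; any may be the one that binds. Upright round body 54 mm across, 75 mm tall, then a 26 mm collar, 4 mm high, a stem and the push head. Point: on the axis, 37.5 mm above the underside, z up. The spout points along its -x, so fingers closing along its y pass the head; grip the body's upper half (up to 50 N).
- cap_a_top (a point): Centre of the flat top of this dispenser's push head: round cap 34 mm across, 8 mm thick, spout reaching 36 mm from the axis. 107 mm above the underside when up, 87 mm when home. More than 16 N on it before it is home damages it, and so does gripping it by the jaws.
- head_a (a joint): Stroke of this head in m: 0 up, 0.020 home on the collar (hard stop); starts 0 to 4 mm down. Sound: a steady 2 to 5 N all the way, stays where left. Binding: the same at first, then from about 8 mm the resistance climbs about 2 N per mm; let go, it comes back a few mm at most.
- disp_b_mid (a point): Grey push dispenser, loose, 0.3 kg, one of three alike; any may be the one that binds. Upright round body 54 mm across, 75 mm tall, then a 26 mm collar, 4 mm high, a stem and the push head. Point: on the axis, 37.5 mm above the underside, z up. The spout points along its -x, so fingers closing along its y pass the head; grip the body's upper half (up to 50 N).
- cap_b_top (a point): Centre of the flat top of this dispenser's push head: round cap 34 mm across, 8 mm thick, spout reaching 36 mm from the axis. 107 mm above the underside when up, 87 mm when home. More than 16 N on it before it is home damages it, and so does gripping it by the jaws.
- head_b (a joint): Stroke of this head in m: 0 up, 0.020 home on the collar (hard stop); starts 0 to 4 mm down. Sound: a steady 2 to 5 N all the way, stays where left. Binding: the same at first, then from about 8 mm the resistance climbs about 2 N per mm; let go, it comes back a few mm at most.
- disp_c_mid (a point): Grey push dispenser, loose, 0.3 kg, one of three alike; any may be the one that binds. Upright round body 54 mm across, 75 mm tall, then a 26 mm collar, 4 mm high, a stem and the push head. Point: on the axis, 37.5 mm above the underside, z up. The spout points along its -x, so fingers closing along its y pass the head; grip the body's upper half (up to 50 N).
- cap_c_top (a point): Centre of the flat top of this dispenser's push head: round cap 34 mm across, 8 mm thick, spout reaching 36 mm from the axis. 107 mm above the underside when up, 87 mm when home. More than 16 N on it before it is home damages it, and so does gripping it by the jaws.
- head_c (a joint): Stroke of this head in m: 0 up, 0.020 home on the collar (hard stop); starts 0 to 4 mm down. Sound: a steady 2 to 5 N all the way, stays where left. Binding: the same at first, then from about 8 mm the resistance climbs about 2 N per mm; let go, it comes back a few mm at most.
- tray_in (a point): Wooden tray, fixed, open at the top, 170 mm (its x) by 150 mm (its y) outside, 30 mm high, walls 6 mm: this point is the centre of its inner floor, about 6 mm above the bench; z up. It starts empty.
- wrench_mid (a point): bystander: stainless steel wrench lying flat, 190 mm long along its x; this point is 5 mm above its underside; leave it where it is
- level_mid (a point): bystander: yellow plastic spirit level lying flat, 300 x 50 x 24 mm, long along its x; this point is 12 mm above its underside; leave it where it is
- pot_mid (a point): bystander: white ceramic pot, 110 mm across without its two handles and 85 mm tall, fragile; this point is 42.5 mm above its underside; leave it where it is
- punch_mid (a point): bystander: steel punch lying between two dispensers, 115 mm long along its x, 12 mm thick; this point is 6 mm above its underside; leave it where it is
- screwdriver_mid (a point): bystander: screwdriver lying between two dispensers, 160 mm long along its x, 26 mm thick; this point is 12 mm above its underside; leave it where it is
- jar_mid (a point): bystander: closed glass jar, 64 mm across and 85 mm tall; this point is 42.5 mm above its underside; leave it where it is
- tape_mid (a point): bystander: tape measure standing on the bench, 65 x 35 x 60 mm; this point is 30 mm above its underside; leave it where it is
Things that resemble listed ones, but are neither listed nor needed, are in the scene too. What is shaped like the part that bears disp_a_mid but blue or orange is not meant.

How it is judged:
By the outcome, as a careful person would: the job done as asked, in the order asked, and still so for the second after the job is handed in, with the robot touching nothing.
It also fails if it takes over 62 s, if anything falls off the work surface, if the arm or the gripper's body presses on something with over 40 N, if the wrist force passes 120 N, or if a joint passes its speed limit or range.

## Working session

There is one attempt and no reset: what is moved stays moved. The work goes in short steps, Python scripts to look and compute and a shell command to move; the robot and the scene stay as the last step left them, time stands still between calls to the robot, and variables do not carry over. Pictures are saved under pics/ and viewed, at most 10 in all, crops included, and the job is handed in when it is done.

```bash
mkdir -p pics; ls
python3 - <<'E'
from cell import *
import cv2,numpy as np
print(state(), pinch_z if not callable(pinch_z) else pinch_z())
a=get_image("top");b=get_image("scene")
cv2.imwrite("pics/top.png",cv2.resize(a[...,::-1],(800,600),interpolation=cv2.INTER_CUBIC));cv2.imwrite("pics/scene.png",cv2.resize(b[...,::-1],(800,600),interpolation=cv2.INTER_CUBIC))
for c in("top","scene"):
  k=get_calibration(c);print(c,k)
  for q in("disp_a_mid","cap_a_top"):
    for s in silhouettes(c,q):print(q,round(s["score"],2),s["rect"])
E
```

```text
pics
{'time_s': 0.0, 'qpos': array([ 1.26539803e+00,  4.80812177e-01,  1.59686717e+00,  7.56982676e-06,
        1.06506005e+00, -4.65939076e-02]), 'qvel': array([-4.37990046e-04, -2.03689276e-04,  1.99532110e-04,  3.46889421e-05,
       -3.48944966e-05, -8.30232962e-04]), 'joint_efforts': array([-3.79407458e-03, -9.50654840e+01, -4.30174935e+01, -4.95491131e-04,
        1.27131154e-02, -2.32018897e-05]), 'ee_pos': array([166.20639649, 627.9845246 , 230.68762978]), 'tool_rot': array([-1.03649703e-04,  1.29043159e-01,  9.91638812e-01, -5.63933549e-04]), 'ft_force': array([-0.13073087,  0.25132604, -0.25162602]), 'torque': array([ 0.03232682, -0.00854906,  0.05183842]), 'finger_force': 0.0, 'opening': 85.16952064742894} 18.700000000000003
top {'intrinsics': array([[387.38259456,   0.        , 250.85706079],
       [  0.        , 387.38259456, 189.00768969],
       [  0.        ,   0.        ,   1.        ]]), 'R': array([[ 0.02069982, -0.99978372, -0.0020094 ],
       [-0.98408623, -0.02001996, -0.17656016],
       [ 0.17648175,  0.00563219, -0.9842878 ]]), 't': array([-34.02397328, 593
[... 179 characters left out ...]
93.2, 19.2, 21.5]
cap_a_top 0.57 [163.2, 280.8, 25.4, 17.7]
cap_a_top 0.48 [186.3, 232.8, 15.6, 24.3]
cap_a_top 0.42 [180.1, 227.2, 29.9, 29.9]
scene {'intrinsics': array([[398.63020023,   0.        , 255.04848302],
       [  0.        , 398.63020023, 199.59259525],
       [  0.        ,   0.        ,   1.        ]]), 'R': array([[ 0.21259368,  0.97699526,  0.01685794],
       [ 0.76060855, -0.15462837, -0.63052732],
       [-0.61341549,  0.14686841, -0.77598396]]), 't': array([ -80.07654342, -373.36674776, 1309.36728405])}
disp_a_mid 0.76 [287.2, 128.7, 26.2, 39.1]
disp_a_mid 0.75 [231.8, 126.7, 21.1, 40.4]
disp_a_mid 0.66 [287.9, 152.3, 27.5, 45.2]
cap_a_top 0.63 [296.8, 150.4, 14.3, 19.4]
```

View pics/top.png

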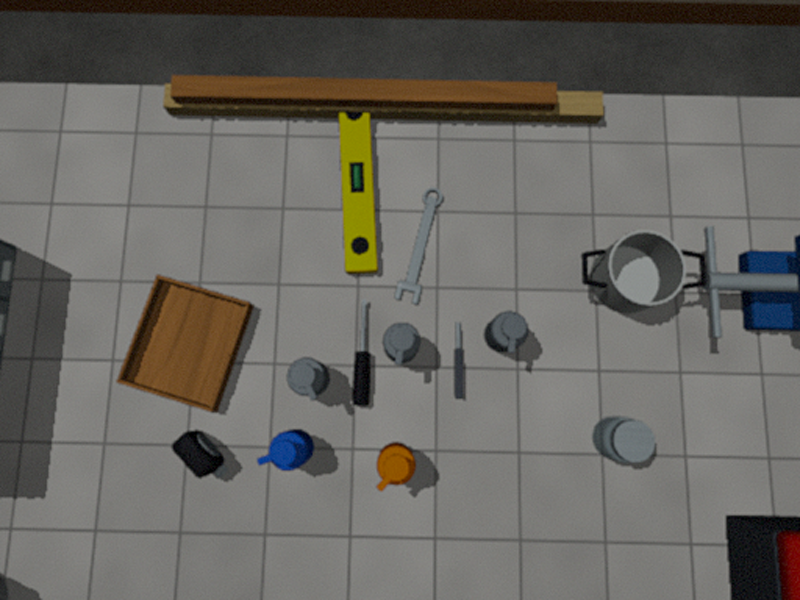

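View pics/scene.png

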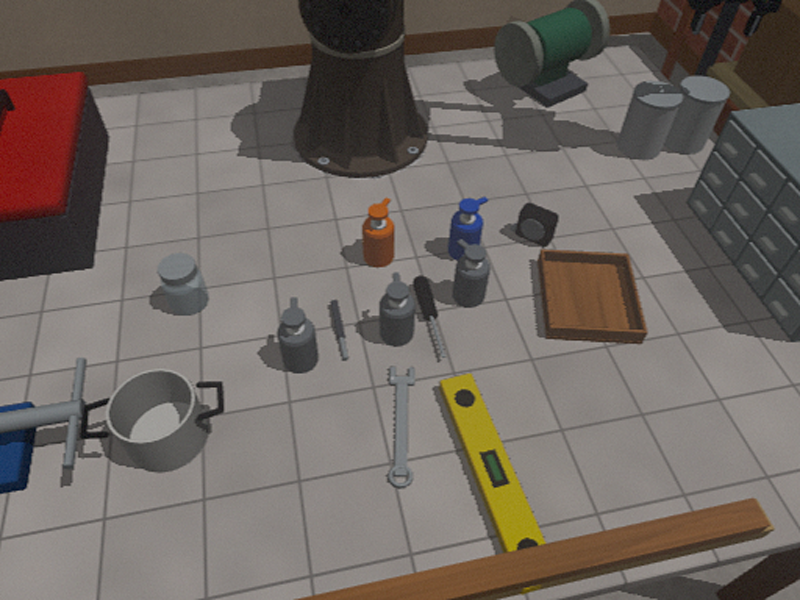

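The top view shows three grey dispensers at 800-px positions (308,376), (402,342) and (508,331). The blue one at (290,450) and the orange one at (395,463) are look-alikes and don't count. The tray is at (187,343), the screwdriver at (362,355) and the punch at (459,360). I'll confirm with one enlarged crop.

Run:
```python
from cell import *
import cv2,numpy as np
a=cv2.imread("pics/top.png")
b=get_image("top")
c=b[185:305,165:345,::-1]
cv2.imwrite("pics/crop.png",cv2.resize(c,None,fx=4.4,fy=4.4,interpolation=cv2.INTER_CUBIC))
```

```text
(no output)
```

View pics/crop.png

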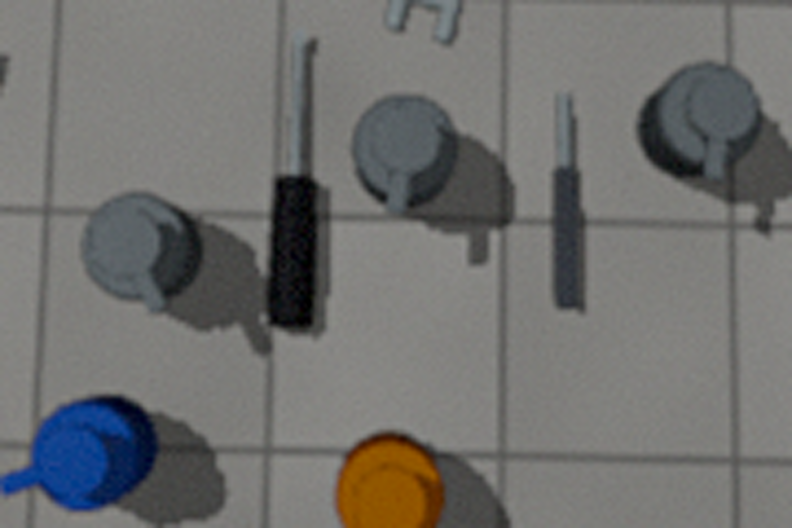

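The crop shows the three grey dispensers with cap centres at crop px (130,243), (403,140) and (722,105), and spout tips at (155,303), (398,208) and (714,170). Next I'll locate them and the tray.

```bash
cat > h.py <<'E'
from cell import *
import cv2,numpy as np
def ray(cal,px,z):
    K,R,t=cal["intrinsics"],cal["R"],cal["t"]
    d=R.T@np.linalg.inv(K)@np.r_[px,1]; o=-R.T@t
    return o+d*(z-o[2])/d[2]
def toolxy(p,yaw=None):
    s=state(); w,x,y,z=s["tool_rot"]
    from scipy.spatial.transform import Rotation as Q
    M=Q.from_quat([x,y,z,w]).as_matrix()
    return M, M.T@(np.asarray(p)-s["ee_pos"])
E
python3 - <<'E'
from h import *
k=get_calibration("top")
for n,c,t in(("L",(130,243),(155,303)),("M",(403,140),(398,208)),("R",(722,105),(714,170))):
    f=lambda u:np.array([165+u[0]/4.4,185+u[1]/4.4])
    C=ray(k,f(c),105);T=ray(k,f(t),101);d=T-C
    print(n,C.round(1),"spout len",np.hypot(*d[:2]).round(1),"ang",np.degrees(np.arctan2(d[1],d[0])).round(1))
q=[ray(k,np.array(p)*.64,30) for p in((158,277),(252,303),(216,409),(121,380))]
print(np.round(q,1),np.mean(q,0),[np.linalg.norm(q[i]-q[i-1]).round() for i in range(4)])
for n,p,z in(("sd0",(300,40),12),("sd1",(293,328),12),("p0",(563,95),6),("p1",(568,308),6)):print(n,ray(k,f(p),z).round())
for n,p,z in(("blue",(75,460),105),("orange",(388,490),105)):print(n,ray(k,f(p),z).round())
M,_=toolxy([0,0,0]);print(M.round(3));w=get_calibration("wrist");print(w, (M.T@(-w["R"].T@w["t"]-state()["ee_pos"])).round(1),(M.T@w["R"].T).round(2))
E
```

```text
L [473.   93.8 105. ] spout len 30.7 ang -155.7
M [525.  -35.5 105. ] spout len 32.5 ang 176.9
R [ 545.1 -189.5  105. ] spout len 31.4 ang 173.5
[[619.  332.2  30. ]
 [582.2 187.7  30. ]
 [425.2 230.4  30. ]
 [464.  372.7  30. ]] [522.58281524 280.73417886  30.        ] [np.float64(160.0), np.float64(149.0), np.float64(163.0), np.float64(147.0)]
sd0 [588.  20.  12.]
sd1 [434.  20.  12.]
p0 [ 562. -123.    6.]
p1 [ 448. -126.    6.]
blue [372. 115. 105.]
orange [362. -32. 105.]
[[-0.967  0.256 -0.   ]
 [ 0.256  0.967 -0.   ]
 [ 0.    -0.    -1.   ]]
{'intrinsics': array([[309.66529489,   0.        , 253.71544569],
       [  0.        , 309.66529489, 190.58097917],
       [  0.        ,   0.        ,   1.        ]]), 'R': array([[ 2.55189634e-01,  9.66890750e-01,  7.27147772e-04],
       [ 9.13200245e-01, -2.41266185e-01,  3.28414281e-01],
       [ 3.17716167e-01, -8.31438889e-02, -9.44533499e-01]]), 't': array([-649.5233664 ,  -41.92037173,  380.09147128])} [  85.7   -0.8 -142.1] [[ 0.   -0.94 -0.33]
 [ 1.    0.    0.  ]
 [-0.   -0.33  0.94]]
```

```bash
R='-0.725,-0.73,0,0'; python3 -m jog '[-0.725,-0.73,0,0,-0.725,-0.73,0,0,-0.725,-0.73,0,0,-0.725,-0.73,0,0,-0.725,-0.73,0,0,-0.725,-0.73,0,0]' 0
python3 -m jog '[-0.725,-0.73,0,0,-0.725,-0.73,0,0,-0.725,-0.73,0,0,-0.725,-0.73,0,0,-0.725,-0.73,0,0,-0.725,-0.73,0,0]' 0
python3 -m jog '[-0.725,-0.73,0,0,-0.725,-0.73,0,0,-0.725,-0.73,0,0,-0.725,-0.73,0,0,-0.725,-0.73,0,0,-0.725,-0.73,0,0,-0.725,-0.73,0,0,-0.725,-0.73,0,0]' 0
python3 - <<'E'
from h import *
k=get_calibration("wrist");a=get_image("wrist")
np.savez("w1.npz",**k)
cv2.imwrite("pics/w1.png",cv2.resize(a[...,::-1],(800,600),interpolation=cv2.INTER_CUBIC))
s=state();print(s["time_s"],s["ee_pos"],s["qpos"],s["ft_force"])
E
```

```text
time_s: 0.95
ee_pos: [270.0, 449.2, 231.7]
tool_rot: [0.0, 0.13, 0.991, 0.0]
ft_force: [-0.0, 0.1, 0.4]
opening: 0.2
finger_force: 0.0
time_s: 1.55
ee_pos: [372.8, 271.9, 231.4]
tool_rot: [0.0, 0.13, 0.992, 0.0]
ft_force: [0.1, 0.2, 0.9]
opening: 0.1
finger_force: 0.0
time_s: 2.35
ee_pos: [474.2, 95.4, 231.3]
tool_rot: [-0.0, 0.128, 0.992, 0.0]
ft_force: [0.2, -0.3, 0.6]
opening: 0.2
finger_force: 0.0
2.4 [474.20229412  95.28897144 231.32085523] [ 1.35468822e-01  2.48184569e-01  1.96687998e+00  2.44356218e-04
  9.26612696e-01 -1.17909068e+00] [-0.58834437  0.7977281   0.19349013]
```

View pics/w1.png

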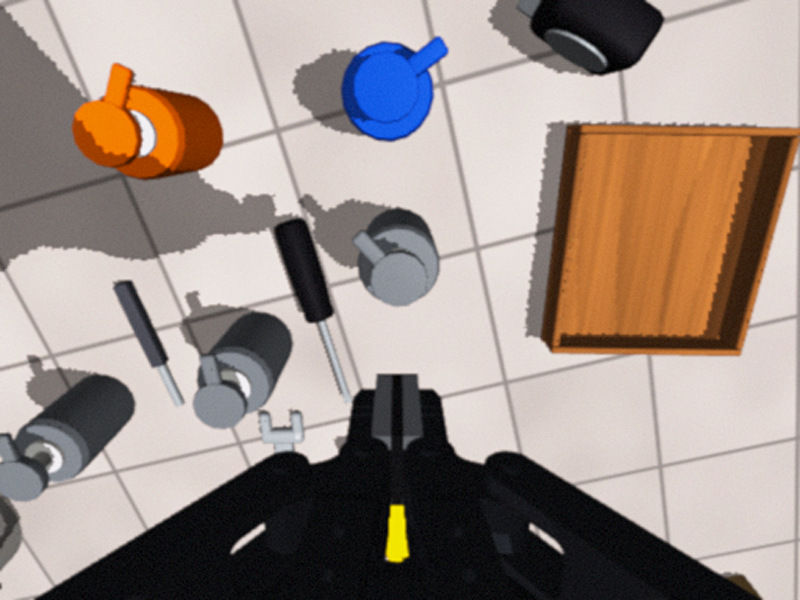

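The wrist view shows the left cap at (399,277) with its spout tip at (360,238), the middle cap at (221,400), the right cap at (22,480), and the tray on the right.

Run:
```python
from h import *
k=dict(np.load("w1.npz"))
for n,c,t in(("L",(399,277),(361,239)),("M",(221,401),(208,360)),("R",(22,480),(5,440))):
    C=ray(k,np.array(c)*.64,105);T=ray(k,np.array(t)*.64,101);d=(T-C)[:2]
    print(n,C.round(1),np.hypot(*d).round(1),np.degrees(np.arctan2(d[1],d[0])).round(1))
for p in((568,125),(800,130),(740,353),(550,353)):print(ray(k,np.array(p)*.64,30).round(1))
M,v=toolxy([473,94,115]);print(v.round(1))
```

```text
L [469.4  97.8 105. ] 30.6 -149.3
M [520.2 -31.9 105. ] 27.5 178.5
R [ 543.3 -184.2  105. ] 29.8 178.6
[417.3 228.5  30. ]
[459.8 378.8  30. ]
[619.  335.3  30. ]
[581.3 191.3  30. ]
[  0.8  -1.6 116.3]
```

```bash
python3 -m jog '[0.016,0,0.2,0,0.016,0,0.4,0,0.016,0,0.55,0,0.016,0,0.605,0,0.016,0,0.605,0,0.016,0,0.605,0]'
python3 -m jog '[0,0,0.005,0,0,0,0.01,0,0,0,0.015,0,0,0,0.02,0,0,0,0.025,0,0,0,0.025,0]'
python3 -m jog '[0,0,0.005,0,0,0,0.01,0,0,0,0.01,0]'
```

```text
time_s: 3.0
ee_pos: [472.2, 94.9, 111.3]
tool_rot: [0.0, 0.129, 0.992, 0.0]
ft_force: [-0.2, -0.1, -0.3]
opening: -0.0
finger_force: 0.0
time_s: 3.6
ee_pos: [471.6, 94.4, 105.2]
tool_rot: [-0.0, 0.129, 0.992, -0.0]
ft_force: [-0.1, -0.1, -0.3]
opening: 0.4
finger_force: 0.0
time_s: 3.9
ee_pos: [471.6, 94.4, 103.2]
tool_rot: [-0.0, 0.129, 0.992, -0.0]
ft_force: [0.0, 0.4, -0.1]
opening: -0.1
finger_force: 0.0
```

```bash
python3 -m jog '[0,0,0.005,0,0,0,0.01,0,0,0,0.01,0]'
python3 -m jog '[0,0,0.005,0,0,0,0.01,0,0,0,0.01,0]'
```

```text
time_s: 4.2
ee_pos: [471.6, 94.4, 101.2]
tool_rot: [-0.0, 0.129, 0.992, -0.0]
ft_force: [0.1, 0.9, 0.3]
opening: -0.4
finger_force: 0.0
time_s: 4.5
ee_pos: [471.6, 94.4, 99.2]
tool_rot: [-0.0, 0.129, 0.992, -0.0]
ft_force: [-0.2, 0.1, -0.2]
opening: 0.3
finger_force: 0.0
```

Run:
```python
from h import *
a=get_image("wrist")[110:330,170:400,::-1]
cv2.imwrite("pics/w2.png",cv2.resize(a,None,fx=2.7,fy=2.7,interpolation=cv2.INTER_CUBIC))
k=get_calibration("wrist");s=state();c=k["intrinsics"]@(k["R"]@s["ee_pos"]+k["t"]);c=c[:2]/c[2];print((c-[170,110])*2.7,s["ft_force"])
```

```text
[228.90502712 394.00567146] [ 0.30735355 -0.44517424 -0.53688769]
```

View pics/w2.png

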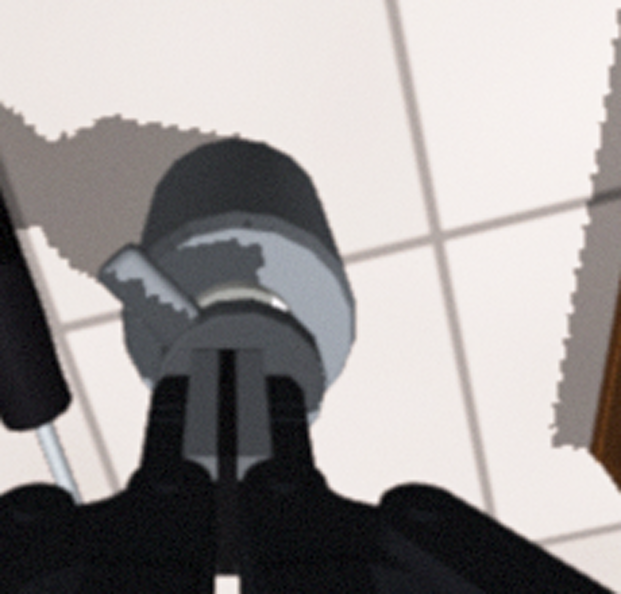

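The wrist crop shows the fingertips (229,394) just above or on the left cap, whose centre is near (240,380). There's no force yet, so I'll centre slightly and keep feeling downwards.

```bash
python3 -m jog '[0.012,0.008,0,0,0.012,0.008,0.005,0,0.012,0.008,0.01,0,0.012,0.008,0.01,0]'
python3 -m jog '[0,0,0.005,0,0,0,0.01,0,0,0,0.01,0]'
```

```text
time_s: 4.95
ee_pos: [469.6, 96.6, 97.2]
tool_rot: [-0.0, 0.129, 0.992, -0.0]
ft_force: [0.3, 0.7, 1.0]
opening: 0.0
finger_force: 0.0
time_s: 5.25
ee_pos: [469.7, 96.6, 95.2]
tool_rot: [-0.0, 0.129, 0.992, -0.0]
ft_force: [0.3, -0.0, -0.2]
opening: 0.2
finger_force: 0.0
```

```bash
python3 -m jog '[0,0,0.005,0,0,0,0.01,0,0,0,0.01,0]'
python3 - <<'E'
from h import *
a=get_image("scene")
c=a[110:210,220:340,::-1]
cv2.imwrite("pics/s2.png",cv2.resize(c,None,fx=5.5,fy=5.5,interpolation=cv2.INTER_CUBIC))
print([state()["ft_force"].round(2)])
E
```

```text
time_s: 5.55
ee_pos: [469.7, 96.6, 93.2]
tool_rot: [-0.0, 0.129, 0.992, -0.0]
ft_force: [0.3, -0.7, 0.3]
opening: -0.2
finger_force: 0.0
[array([-0.15, -0.18,  0.08])]
```

View pics/s2.png

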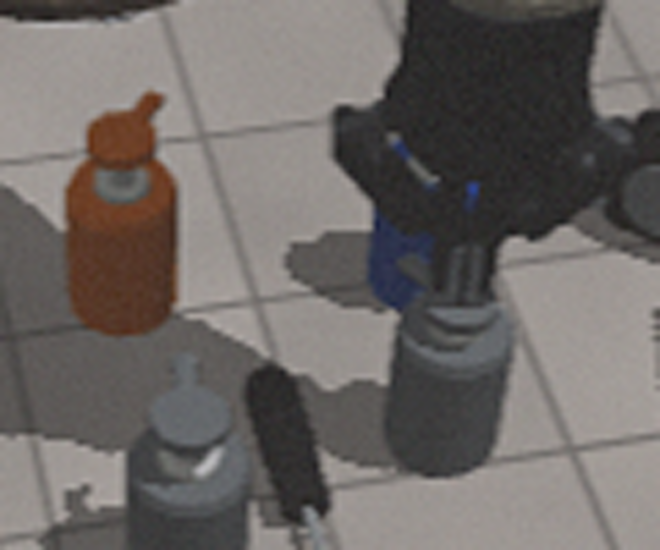

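The scene crop shows the left cap pushed well down, with the tip on it at (465,300). At rest the force relaxes to about zero, so I need to read it while moving.

```bash
python3 -m jog '[0,0,0.0025,0]'; python3 -m jog '[0,0,0.0025,0]'
python3 - <<'E'
from h import *
s=state();print(s["joint_efforts"].round(2),s["ft_force"],s["torque"],s["ee_pos"])
E
```

```text
time_s: 5.7
ee_pos: [469.8, 96.6, 92.8]
tool_rot: [0.0, 0.129, 0.992, -0.0]
ft_force: [0.0, -0.5, 2.7]
opening: 0.1
finger_force: 1.1
time_s: 5.8
ee_pos: [469.8, 96.6, 92.3]
tool_rot: [0.0, 0.129, 0.992, 0.0]
ft_force: [-0.2, -0.1, 1.9]
opening: -0.2
finger_force: 1.1
[ 6.000e-02 -7.345e+01 -2.484e+01  3.000e-02 -1.300e-01 -0.000e+00] [-0.24107974 -0.1164844   1.88480302] [-0.02084338  0.07488889 -0.00123606] [469.81018941  96.59494055  92.33241997]
```

```bash
for i in 1 2 3 4; do python3 -m jog '[0,0,0.005,0]' | egrep 'ee_pos|_force'; done
```

```text
ee_pos: [469.8, 96.6, 91.3]
ft_force: [-0.8, 0.2, 2.3]
finger_force: 1.2
ee_pos: [469.8, 96.6, 90.2]
ft_force: [0.4, -1.1, 2.0]
finger_force: 1.2
ee_pos: [469.8, 96.6, 89.2]
ft_force: [-0.3, -0.4, 2.5]
finger_force: 1.2
ee_pos: [469.7, 96.6, 88.2]
ft_force: [0.1, -0.8, 1.8]
finger_force: 1.2
```

```bash
for i in 1 2 3; do python3 -m jog '[0,0,0.0025,0]' | egrep 'ee_pos|_force'; done
```

```text
ee_pos: [469.8, 96.6, 87.7]
ft_force: [-0.2, -0.6, 1.8]
finger_force: 1.1
ee_pos: [469.8, 96.6, 87.3]
ft_force: [0.4, -0.3, 2.3]
finger_force: 1.1
ee_pos: [469.8, 96.6, 86.9]
ft_force: [-2.7, -0.5, 16.5]
finger_force: 8.5
```

Home: hard stop at z = 86.9, after a steady 2 N all the way. Now the middle one.

```bash
python3 -m jog '[0,0,-0.1,0,0,0,-0.25,0,-0.15,-0.2,-0.25,0,-0.41,-0.558,-0.25,0,-0.41,-0.558,-0.25,0,-0.41,-0.558,-0.25,0,-0.41,-0.558,-0.16,0,-0.41,-0.558,-0.11,0,-0.41,-0.558,-0.11,0]'
for i in 1 2 3 4 5 6 ; do python3 -m jog '[0,0,0.005,0]' | egrep 'ee_pos|t_force'; done
```

```text
time_s: 7.4
ee_pos: [519.2, -31.7, 107.5]
tool_rot: [-0.001, 0.129, 0.992, 0.0]
ft_force: [0.3, -0.1, 0.2]
opening: 0.0
finger_force: 0.0
ee_pos: [520.3, -31.8, 107.8]
ft_force: [-0.4, -0.5, -0.3]
ee_pos: [520.7, -31.9, 107.2]
ft_force: [0.5, 0.9, -0.1]
ee_pos: [520.7, -32.1, 106.2]
ft_force: [0.5, 0.0, -0.3]
ee_pos: [520.7, -32.1, 105.1]
ft_force: [0.8, -0.3, -0.1]
ee_pos: [520.6, -32.2, 104.0]
ft_force: [-0.2, 0.9, 2.8]
ee_pos: [520.6, -32.3, 102.9]
ft_force: [-0.3, 0.9, 2.7]
```

```bash
for i in 1 2 3 ; do python3 -m jog '[0,0,0.005,0]' | egrep 'ee_pos|t_force'; done;for i in 1 2 3 4; do python3 -m jog '[0,0,0.0025,0]' | egrep 'ee_pos|t_force'; done
```

```text
ee_pos: [520.6, -32.3, 101.9]
ft_force: [0.7, 0.8, 3.1]
ee_pos: [520.6, -32.3, 100.8]
ft_force: [1.2, 0.8, 4.0]
ee_pos: [520.6, -32.3, 99.8]
ft_force: [-0.6, 1.3, 3.2]
ee_pos: [520.6, -32.3, 99.2]
ft_force: [0.4, 0.7, 3.1]
ee_pos: [520.6, -32.3, 98.8]
ft_force: [1.1, 0.4, 3.5]
ee_pos: [520.5, -32.3, 98.3]
ft_force: [-0.1, 1.9, 3.2]
ee_pos: [520.5, -32.3, 97.8]
ft_force: [0.6, 1.6, 3.6]
```

```bash
for i in 1 2 3 4; do python3 -m jog '[0,0,0.0025,0]' | egrep 'ee_pos|t_force'; done
```

```text
ee_pos: [520.6, -32.3, 97.3]
ft_force: [1.8, 1.3, 2.7]
ee_pos: [520.5, -32.3, 96.8]
ft_force: [0.2, 0.3, 3.5]
ee_pos: [520.5, -32.3, 96.3]
ft_force: [0.4, 0.8, 2.6]
ee_pos: [520.5, -32.3, 95.8]
ft_force: [1.1, 1.1, 2.9]
```

```bash
for i in 1 2 3 ; do python3 -m jog '[0,0,0.005,0]' | egrep 'ee_pos|t_force'; done
```

```text
ee_pos: [520.5, -32.3, 94.8]
ft_force: [0.6, 1.1, 3.5]
ee_pos: [520.5, -32.3, 93.7]
ft_force: [0.8, 0.6, 2.4]
ee_pos: [520.5, -32.3, 92.7]
ft_force: [1.6, -0.5, 3.3]
```

```bash
for i in 1 2 3 4 ; do python3 -m jog '[0,0,0.005,0]' | egrep 'ee_pos|t_force'; done;for i in 1 2 3; do python3 -m jog '[0,0,0.0025,0]' | egrep 'ee_pos|t_force'; done
```

```text
ee_pos: [520.5, -32.3, 91.7]
ft_force: [1.3, 0.5, 3.3]
ee_pos: [520.5, -32.3, 90.7]
ft_force: [1.0, 1.7, 2.9]
ee_pos: [520.5, -32.3, 89.7]
ft_force: [0.7, 0.7, 3.3]
ee_pos: [520.5, -32.3, 88.7]
ft_force: [1.8, 0.8, 3.4]
ee_pos: [520.5, -32.3, 88.2]
ft_force: [2.1, 0.7, 3.3]
ee_pos: [520.5, -32.3, 87.7]
ft_force: [1.2, 1.5, 3.5]
ee_pos: [520.5, -32.3, 87.3]
ft_force: [0.8, 0.9, 1.6]
```

```bash
python3 -m jog '[0,0,0.0025,0]' | egrep 'ee_pos|t_force'
```

```text
ee_pos: [520.6, -32.2, 86.9]
ft_force: [-1.6, 1.5, 15.7]
```

Middle is home too. On to the right one, with a close look first.

```bash
python3 -m jog '[0,0,-0.15,0,0,0,-0.32,0,-0.15,-0.3,-0.32,0,-0.308,-0.5,-0.32,0,-0.308,-0.714,-0.32,0,-0.308,-0.714,-0.32,0,-0.308,-0.714,-0.32,0,-0.308,-0.714,-0.32,0,-0.308,-0.714,-0.32,0]'
python3 - <<'E'
from h import *
k=get_calibration("wrist");np.savez("w3.npz",**k);a=get_image("wrist")
cv2.imwrite("pics/w3.png",cv2.resize(a[...,::-1],(800,600),interpolation=cv2.INTER_CUBIC))
s=state();c=k["intrinsics"]@(k["R"]@s["ee_pos"]+k["t"]);print(c[:2]/c[2]/.64)
E
```

```text
time_s: 11.1
ee_pos: [543.2, -184.7, 150.7]
tool_rot: [-0.0, 0.128, 0.992, 0.0]
ft_force: [0.4, 0.4, 0.3]
opening: 0.1
finger_force: 0.0
[398.22599707 400.33299878]
```

View pics/w3.png

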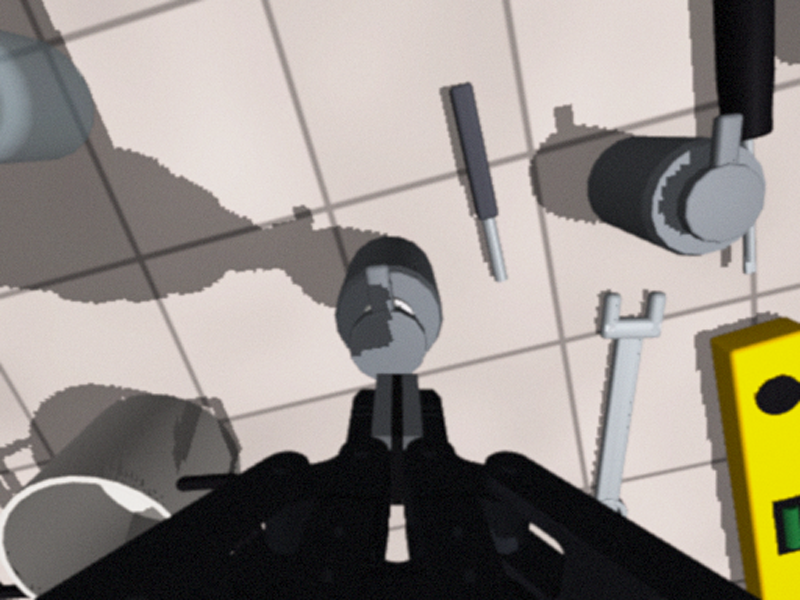

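The right cap centre is at (389,340) with its spout tip at (377,268). The middle dispenser's head is closed at (725,203) and it is standing.

Run:
```python
from h import *
k=dict(np.load("w3.npz"))
for c,z in(((389,340),104),((377,268),100)):
    p=ray(k,np.array(c)*.64,z);M,v=toolxy([p[0],p[1],109]);print(p.round(1),v.round(1),(v/200).round(3))
```

```text
[ 541.3 -188.   104. ] [ 1.2 -3.7 41.7] [ 0.006 -0.019  0.209]
[ 510.4 -184.9  100. ] [31.8 -8.6 41.7] [ 0.159 -0.043  0.209]
```

```bash
python3 -m jog '[0.006,-0.019,0.1,0,0.006,-0.019,0.19,0,0.006,-0.019,0.21,0,0.006,-0.019,0.21,0,0.006,-0.019,0.21,0]' | egrep 'ee_pos|t_force'; for i in 1 2 3 4 5 6 7 8; do python3 -m jog '[0,0,0.005,0]' | egrep 'ee_pos|t_force'; done
```

```text
ee_pos: [541.8, -189.1, 109.5]
ft_force: [0.7, -0.4, 0.3]
ee_pos: [542.0, -189.5, 108.7]
ft_force: [0.5, -0.2, 1.0]
ee_pos: [541.7, -189.5, 107.4]
ft_force: [0.3, -1.1, -0.2]
ee_pos: [541.5, -189.5, 106.1]
ft_force: [0.3, -1.0, 0.3]
ee_pos: [541.4, -189.5, 104.9]
ft_force: [-0.0, -0.0, 2.1]
ee_pos: [541.4, -189.5, 103.9]
ft_force: [0.1, 0.5, 3.3]
ee_pos: [541.4, -189.5, 102.8]
ft_force: [-0.3, 0.3, 3.7]
ee_pos: [541.4, -189.5, 101.8]
ft_force: [0.8, -0.2, 3.1]
ee_pos: [541.5, -189.5, 100.8]
ft_force: [-0.5, 0.1, 2.5]
```

```bash
for i in 1 2 3 4 5 6 ; do python3 -m jog '[0,0,0.0025,0]' | egrep 'ee_pos|t_force'; done
```

```text
ee_pos: [541.4, -189.5, 100.2]
ft_force: [-0.0, -0.3, 1.5]
ee_pos: [541.4, -189.5, 99.8]
ft_force: [0.3, -0.7, 3.5]
ee_pos: [541.4, -189.5, 99.3]
ft_force: [0.6, -0.6, 2.2]
ee_pos: [541.4, -189.5, 98.8]
ft_force: [0.0, -0.3, 3.8]
ee_pos: [541.4, -189.5, 98.3]
ft_force: [0.7, -0.2, 4.2]
ee_pos: [541.4, -189.5, 97.9]
ft_force: [0.2, -1.6, 5.3]
```

```bash
for i in 1 2 ; do python3 -m jog '[0,0,0.0025,0]' | egrep 'ee_pos|t_force'; done
```

```text
ee_pos: [541.4, -189.5, 97.4]
ft_force: [0.4, -1.0, 6.7]
ee_pos: [541.4, -189.5, 96.9]
ft_force: [-0.2, -0.3, 7.3]
```

Resistance climbs from 3 N to 7 N past 8 mm: this one binds, so I stop here. Next I'll lift off, open, align to its y axis (twist -10°) and go down around the body.

```bash
python3 -m jog '[0,0,-0.1,0,0,0,-0.265,0,0,0,-0.265,0]' >/dev/null
python3 -m jog '[0,0.007,0,-0.03,0,0.007,0,-0.055,0,0.007,0,-0.055,0,0.007,0,-0.055,0,0.007,0,-0.055,0,0.007,0,-0.055]' 1
python3 - <<'E'
from h import *
k=get_calibration("wrist");a=get_image("wrist");np.savez("w4.npz",**k)
cv2.imwrite("pics/w4.png",cv2.resize(a[...,::-1],(800,600),interpolation=cv2.INTER_CUBIC))
s=state();c=k["intrinsics"]@(k["R"]@s["ee_pos"]+k["t"]);print(c[:2]/c[2]/.64,pinch_z() if callable(pinch_z) else pinch_z)
for q in [("tool",toolxy([541.3,-188,36]))]:print(q[1][0].round(3),q[1][1]/200)
E
```

```text
time_s: 14.15
ee_pos: [541.6, -188.1, 149.6]
tool_rot: [-0.0, 0.044, 0.999, 0.0]
ft_force: [-0.3, 0.3, 0.5]
opening: 84.7
finger_force: 0.0
[397.52735663 400.30825545] 18.700000000000003
[[-0.996  0.087 -0.   ]
 [ 0.087  0.996  0.   ]
 [ 0.     0.    -1.   ]] [1.54856533e-03 3.47731860e-04 5.68297524e-01]
```

View pics/w4.png

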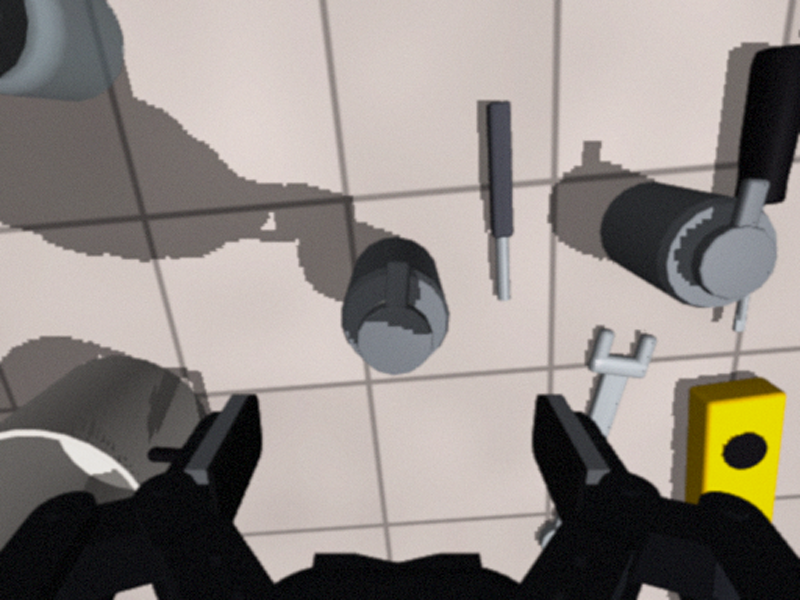

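The spout is aligned with the tool x axis at (399,270), the cap centre is at (395,337) between the fingers, and there's clearance to the pot and punch. I'll go down.

```bash
python3 -m jog '[0,0,0.15,0,0,0,0.3,0,0,0,0.42,0,0,0,0.5,0,0,0,0.54,0,0,0,0.57,0,0,0,0.57,0,0,0,0.57,0]'; python3 -m jog '[0,0,0,0,0,0,0,0,0,0,0,0,0,0,0,0,0,0,0,0,0,0,0,0]' 0.62
```

```text
time_s: 15.0
ee_pos: [542.1, -188.2, 36.4]
tool_rot: [0.0, 0.043, 0.999, -0.0]
ft_force: [-0.2, -0.1, -0.0]
opening: 85.6
finger_force: 0.0
time_s: 15.6
ee_pos: [542.1, -188.3, 36.7]
tool_rot: [0.001, 0.043, 0.999, -0.0]
ft_force: [-1.6, -0.4, 11.5]
opening: 54.0
finger_force: 42.5
```

```bash
python3 -m jog '[0,0,-0.03,0,0,0,-0.1,0,0,0,-0.2,0,0,0,-0.35,0,0,0,-0.5,0,0,0,-0.65,0,0,0,-0.75,0,0,0,-0.75,0]'
python3 -m jog '[0.02,0.1,0,0,0.05,0.25,0,0,0.08,0.42,0,0,0.1,0.6,0,0,0.1,0.75,0,0,0.1,0.78,0,0]' | egrep 'ee_pos|force|open'
python3 -m jog '[0.02,0.1,0,0,0.05,0.25,0,0,0.08,0.42,0,0,0.1,0.6,0,0,0.1,0.75,0,0,0.1,0.78,0,0]' | egrep 'ee_pos|force|open'
python3 -m jog '[0.02,0.1,0,0,0.05,0.25,0,0,0.08,0.42,0,0,0.1,0.6,0,0,0.11,0.72,0,0,0.11,0.775,0,0,0.11,0.775,0,0,0.11,0.775,0,0,0.11,0.775,0,0]'
python3 - <<'E'
from h import *
get_image("top")
v=toolxy([521,283,0])[1];print(v,v/200)
k=get_calibration("wrist");a=get_image("wrist")
cv2.imwrite("pics/w5.png",cv2.resize(a[...,::-1],(800,600),interpolation=cv2.INTER_CUBIC))
E
```

```text
time_s: 16.4
ee_pos: [543.2, -188.7, 189.6]
tool_rot: [0.003, 0.043, 0.999, -0.001]
ft_force: [1.1, -0.5, -3.1]
opening: 53.7
finger_force: 43.0
ee_pos: [534.5, -28.2, 185.4]
ft_force: [-0.9, 0.4, -2.3]
opening: 53.4
finger_force: 43.1
ee_pos: [528.5, 128.5, 185.5]
ft_force: [0.4, -0.7, -2.8]
opening: 53.4
finger_force: 43.2
time_s: 18.5
ee_pos: [520.0, 281.2, 185.7]
tool_rot: [-0.0, 0.043, 0.999, -0.0]
ft_force: [-0.4, -0.7, -2.0]
opening: 53.7
finger_force: 43.2
[ -0.78818543   1.85971518 185.75861798] [-0.00394093  0.00929858  0.92879309]
```

View pics/w5.png

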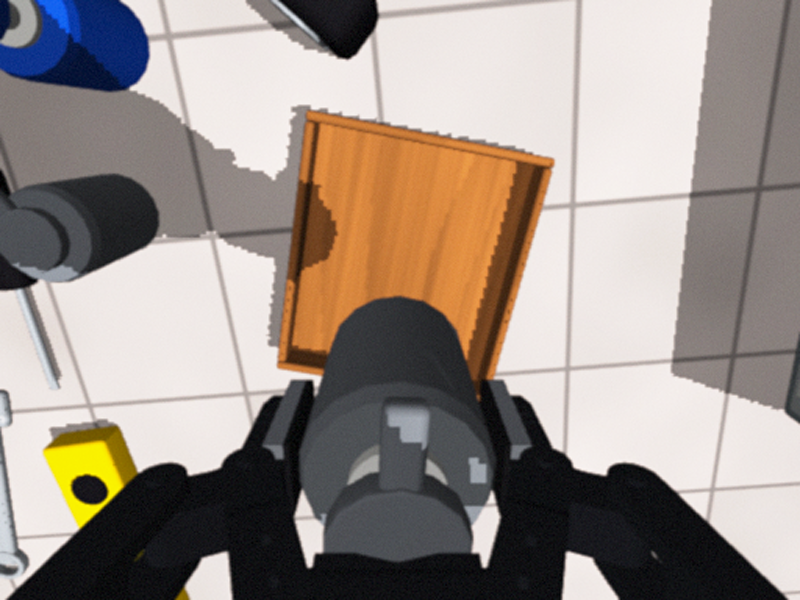

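The dispenser hangs upright, gripped by its body, over the tray, whose rim corners are at (308,113), (553,160) and (280,365). I'll lower it with a light touch.

```bash
python3 -m jog '[0,0.009,0.12,0,0,0.009,0.27,0,0,0.009,0.42,0,0,0.009,0.54,0,0,0.009,0.62,0,0,0.009,0.66,0,0,0.009,0.685,0,0,0.009,0.685,0,0,0.009,0.685,0]'
for i in 1 2 3 4 5; do python3 -m jog '[0,0,0.005,0]' | egrep 'ee_pos|t_force'; done
```

```text
time_s: 19.5
ee_pos: [520.7, 284.4, 49.6]
tool_rot: [0.0, 0.043, 0.999, 0.0]
ft_force: [0.2, 0.0, -2.7]
opening: 53.7
finger_force: 43.2
ee_pos: [520.8, 284.5, 48.7]
ft_force: [0.7, 0.2, -2.8]
ee_pos: [520.6, 284.5, 47.4]
ft_force: [-0.7, 1.1, -2.0]
ee_pos: [520.4, 284.4, 46.1]
ft_force: [-0.2, -0.2, -2.1]
ee_pos: [520.2, 284.4, 44.9]
ft_force: [0.0, -0.0, -2.7]
ee_pos: [520.2, 284.3, 43.8]
ft_force: [0.1, -0.9, -2.7]
```

```bash
for i in 1 2 3; do python3 -m jog '[0,0,0.0025,0]' | egrep 'ee_pos|t_force'; done
```

```text
ee_pos: [520.1, 284.3, 43.2]
ft_force: [0.8, 0.1, -3.1]
ee_pos: [520.1, 284.3, 42.7]
ft_force: [-1.7, -1.4, 6.0]
ee_pos: [520.2, 284.3, 42.7]
ft_force: [-4.3, -2.7, 14.6]
```

Seated on the tray floor. I'll release, rise straight up, and look.

```bash
python3 -m jog '[0,0,0,0,0,0,0,0,0,0,0,0,0,0,0,0,0,0,0,0]' 1
python3 -m jog '[0,0,-0.03,0,0,0,-0.1,0,0,0,-0.25,0,0,0,-0.45,0,0,0,-0.65,0,0,0,-0.85,0,0,0,-0.95,0,0,0,-0.95,0,0,0,-0.95,0]'
python3 -m jog '[-0.3,0.5,0,0,-0.3,0.8,0,0,-0.3,0.8,0,0,-0.3,0.8,0,0,-0.3,0.8,0,0,-0.3,0.8,0,0,-0.3,0.8,0,0]'
python3 - <<'E'
from h import *
a=get_image("scene")
cv2.imwrite("pics/end.png",cv2.resize(a[80:290,150:430,::-1],(800,600),interpolation=cv2.INTER_CUBIC))
E
```

```text
time_s: 20.8
ee_pos: [520.2, 284.3, 42.3]
tool_rot: [0.0, 0.043, 0.999, -0.0]
ft_force: [1.1, -0.6, 0.1]
opening: 84.9
finger_force: 0.0
time_s: 21.7
ee_pos: [520.2, 284.3, 233.3]
tool_rot: [0.001, 0.043, 0.999, 0.0]
ft_force: [-0.5, 0.2, -0.9]
opening: 85.3
finger_force: 0.0
time_s: 22.4
ee_pos: [593.1, 437.5, 231.6]
tool_rot: [-0.001, 0.043, 0.999, -0.001]
ft_force: [1.0, 0.2, 0.6]
opening: 85.3
finger_force: 0.0
```

View pics/end.png

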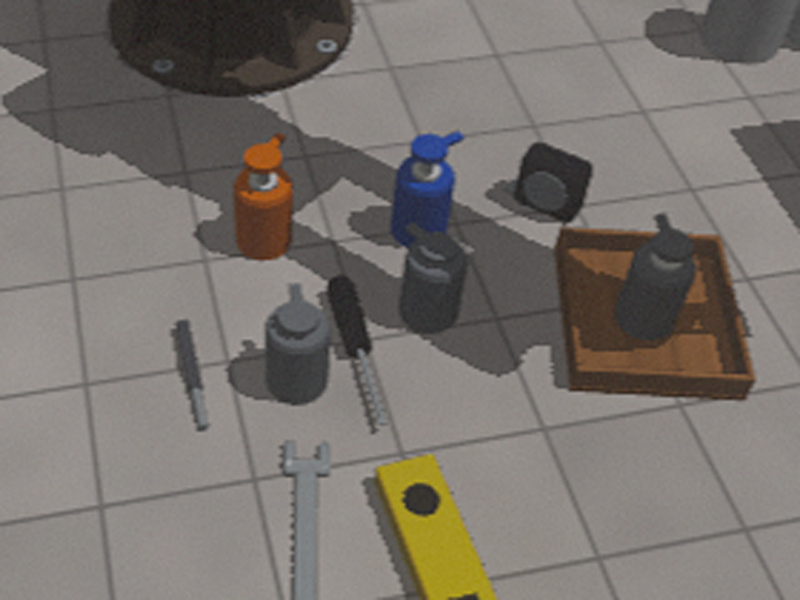

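The heads at (298,318) and (435,245) are closed, and the third dispenser stands in the tray at (655,290). I'll check by projection that its apparent lean is only perspective.

Run:
```python
from h import *
k=get_calibration("scene")
for P in((520,284,6),(520,284,81),(520,284,104),(470,97,0),(470,97,87)):
    c=k["intrinsics"]@(k["R"]@np.array(P)+k["t"]);c=c[:2]/c[2];print(P,((c-[150,80])*[800/280,600/210]).round())
```

```text
(520, 284, 6) [642. 313.]
(520, 284, 81) [664. 256.]
(520, 284, 104) [671. 237.]
(470, 97, 0) [426. 308.]
(470, 97, 87) [437. 241.]
```

An upright dispenser there would have its cap at (671,237), which matches what I see at about (671,242). It stands upright.

```bash
python3 -c "from cell import *;print(finish_job())"
```

```text
the job is handed in; nothing more can be done
None
```

I closed the left and middle dispensers fully where they stand; the right one bound at about 10 mm (7 N), so I stopped, lifted it by its body and stood it upright in the tray, then handed the job in at about 22 s.

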